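Set the extraction-fan dial to three and press start

ROBOT

A 6-joint arm with a two-finger parallel gripper is mounted at the origin on a cart in front of the work surface, level with it; the furniture and walls round the work are solid. World frame = base frame: x ahead of the robot, y to its left, z up, the work surface at z = 0. Lengths are in mm, angles in degrees, forces in N, time in s.
With the tool pointing down it reaches from about 300 to 850 mm from the base axis. Payload 4.2 kg.
Tool frame: the origin (TCP) lies at the very end of the fingers, on their centre line; the grasp point (between the pads) lies 19 mm behind it; z points along the fingers, y is the line along which they close (so a half turn about z gives the same grasp; the last joint's range is limited). The gripper opens to 91 mm and grips with 3 to 60 N. Pads are 32 mm wide; open, the fingers measure 118 mm over their backs; the gripper's body (76 mm by 178 mm) begins 60 mm behind the grasp point.
Start: joints at [-1.146, 18.312, 89.639, -0, 72.044, -1.146], TCP at [575.016, 0, 213.976] pointing down, gripper open.
Joint ranges: [-177.97, 177.97], [-48.28, 115.42], [12.27, 149.76], [-77.06, 257.06], [2.81, 150.46], [-146.56, 146.56]. Speed limits (degrees/s): [147.25, 147.25, 180, 180, 180, 180].

INTERFACE

Orientations are given as [roll, pitch, yaw] about the fixed x, y, z axes, in that order (R = Rz(yaw) Ry(pitch) Rx(roll)).
In Python, from workcell import env, eyes gives the robot as it stands.
- The arm moves only by the tool send_rows, never from a script. Its argument "targets" is text: rows parted by semicolons, each of 7 numbers parted by spaces: the shift along the tool's x, y, z in m, then the turn, a rotation vector about the tool's x, y, z in degrees, then the opening in per cent of the stroke, from 0 (shut) to 100 (fully open). A call has 1 to 12 rows; each row is the pose to reach, as a shift and turn from the pose commanded when the call began, along the tool's axes at that moment; what a row does not reach only later rows make up. A row lasts 1/12 s, in which the tool goes at most 41.7 mm and 7.16 degrees, less where a joint would pass 70% of its speed; a pose out of reach is approached as far as the arm can. A call with a gripper value outside its range is refused whole. The fingers move at their own pace and stop on an object; "grip_force" is the grip in N (left out, the last holds). Time passes only in rows, so rows that repeat a pose let the fingers close. It gives the time, the measured TCP pose, the force, the opening and the grip force at its end, in the units of the state.
- env.state(): the state, without advancing time (a new reading comes with each control period).
- eyes.grab_frame(name): name is "scene" or "top"; returns a dict with "image" (480x640x3 uint8, blue, green, red), "fovy" (degrees; the focal length in pixels is half the picture's height over the tangent of half this angle, whatever the lens; pixels are square), "cx", "cy" (the principal point, pixels), "eye" and "attitude" of the camera in the world. Camera axes: x right, y up, looking along -z (the intrinsics and any distortion apply to the point x, -y, -z); pixel columns grow to the right and rows downward; lengths in mm; the calibration is good to about 2 mm. A picture is of the moment at which its call begins. There is no depth.
- env.job_done(): hands the job in; it is judged then, once.
The state is a dict: "time_s": time; "qpos": joint angles; "qvel": joint speeds; "effort": joint torques, N m; "ee_pos": TCP position; "ee_rot": TCP orientation; "force": force on the tool from outside, world axes, zero at the start; "torque": the same for the moment, N m; "gripper_width": finger opening in mm; "gripper_force": force on a finger pad.
Only numpy, scipy, OpenCV 4.12 (cv2) and the standard library are available. Lean on these libraries where they do the work, as an engineer would, in place of code of your own. Each camera call takes 0.05 s, during which the arm holds its last target. There are 200 camera calls.

TASK

Set the extraction fan's control box to level three and start it: with a fingertip only, drag the big knurled dial round until its pointer clicks into place at the three-dot mark, then press the round push button all the way down and let it come back up. Do not pinch, lift or shove the box, leave it standing where it is, and do not disturb the tin, the jar or the bearing beside it.

Things in the scene. Friction and masses are not known exactly. Their poses are not given: they have to be found in the camera images.
- unit: the control box, a loose flat grey box on rubber feet, 140 (x) x 200 (y) x 40 mm high, about 1.6 kg; origin at the centre of its underside, on the bench; its x points away from the operator, y to the left, z up. On its flat panel (40 mm up) stand the dial (axis at x 0, y +32 mm) and the push button (at x -10, y -70 mm)
- dial (a joint): the dial's turn in rad, growing clockwise from above, -0.1 to 2.2. A spring detent pulls it into one of four positions: 0 (one dot), 0.70 (two), 1.40 (three), 2.10 (four); let go between two, it snaps to the nearer one. The hump between two takes up to 0.06 N m (2 N at 30 mm from the axis). It starts at one or two dots
- dial_top (a point): centre of the dial's flat top face, on its upright turning axis, 53.5 mm above the bench. The dial is a black disc 92 mm across, its knurled rim standing 11 mm proud of the panel, with a rubber face on which a fingertip pressed down drags it round. Its shaft is sprung: it sinks about 1 mm for each 2.5 N pressed on it, at most 5 mm
- pointer_tip (a point): outer end of the raised white pointer line on the dial's top face, 45 mm from the axis; turns with the dial. In the box's frame the pointer stands at angle (1.05 - dial value) rad, counted counter-clockwise from the box's x axis
- three_dot_mark (a point): the three small black dots on the panel, 60 mm from the dial's axis: the pointer must point at them. Round the dial's far side lie, clockwise from the left, the one-, two-, three- and four-dot marks
- start_top (a point): centre of the top of the push button, a grey round cap 26 mm across in a dark round housing on the right side of the panel; presses straight down
- start (a joint): how far the push button is pressed, 0 to 0.006 m; it springs back by itself and takes about 5 N to press fully; it counts as pressed from 0.0045 m
- flux_tin: a small round tin, 53 mm across and 22 mm high, standing loose in front of the box; origin at the centre of its underside. To be left alone
- screw_jar: a lidded screw jar, 58 mm across and 70 mm high, standing loose to the right of the box; origin at the centre of its underside. To be left alone
- bearing: a steel ball bearing lying flat, 47 mm across and 14 mm high, loose behind the box; origin at the centre of its underside. To be left alone

How it is judged:
By the outcome, as a careful person would: the job done as asked, in the order asked, and still so for the second after the job is handed in, with the robot touching nothing.
It also fails if it takes over 38 s, if anything falls off the work surface, if the arm or the gripper's body presses on something with over 40 N, if the wrist force passes 120 N, or if a joint passes its speed limit or range.

## Working session

There is one attempt and no reset: what is moved stays moved. The work goes in short steps, Python scripts to look and compute and a tool call to move; the robot and the scene stay as the last step left them, time stands still between calls to the robot, and variables do not carry over. Pictures are saved under pics/ and viewed, at most 10 in all, crops included, and the job is handed in when it is done.

Besides the shell and the picture viewer there is one more tool, called after ">>>" by a JSON object that holds its "fn" and its "kwargs". send_rows: Moves the arm, as the interface text tells. Its arguments: {"type":"object","properties":{"targets":{"type":"string"},"grip_force":{"type":"number"}},"required":["targets"]}

```bash
mkdir -p pics
python3 - <<'E'
from workcell import env,eyes
import cv2
s=env.state();print(s)
for n in("scene","top"):
    f=eyes.grab_frame(n);cv2.imwrite(f"pics/{n}0.png",f["image"]);print({k:v for k,v in f.items() if k!="image"})
E
```

```text
{'time_s': 0.0, 'qpos': array([-1.14591539e+00,  1.83518174e+01,  8.97070108e+01, -1.69456275e-03,
        7.20423927e+01, -1.14655685e+00]), 'qvel': array([ 0.04941134,  0.0294364 , -0.0374525 , -0.03574885,  0.07108498,
       -0.01399782]), 'effort': array([-5.01459035e-04, -4.12465632e+01, -2.31973493e+01,  7.28826877e-02,
        4.58198413e-02, -1.41870069e-04]), 'ee_pos': array([5.74496956e+02, 1.38535079e-03, 2.13114405e+02]), 'ee_rot': array([-1.79898767e+02, -4.14652479e-04,  9.00011650e+01]), 'force': array([ 0.59938897, -0.41976696,  0.12697866]), 'torque': array([ 0.0359856 ,  0.01686834, -0.07741659]), 'gripper_force': 0.0, 'gripper_width': 91.24177302937731}
{'fovy': 45.20653236964199, 'cx': 320.0864013347123, 'cy': 235.16810903857447, 'eye': array([ 113.1127026 , -793.85305818,  604.2282065 ]), 'attitude': array([ 51.86770112,   0.16669231, -39.7719011 ])}
{'fovy': 44.58271878887838, 'cx': 316.16381099033447, 'cy': 228.8298047534321, 'eye': array([ 391.82812702, -286.44711503,  989.44787113]), 'attitude': array([  8.39042268,  -0.41388924, -88.63879176])}
```

View pics/scene0.png

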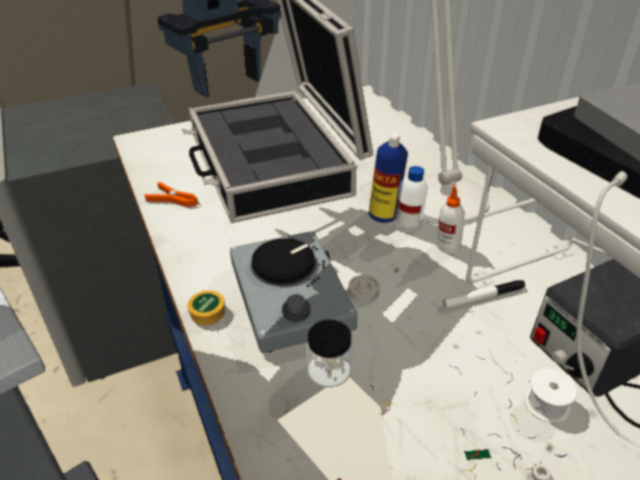

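View pics/top0.png

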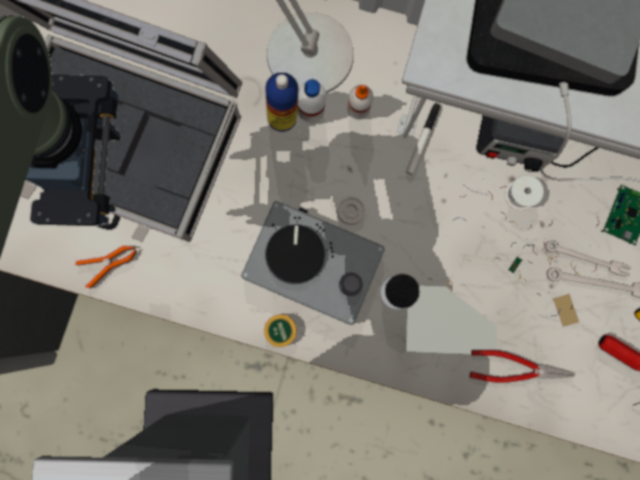

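The scene picture shows the box, tin, jar and bearing. In the top picture the dial is at about (295,253), its pointer tip at (296,227), the button at (350,284), the jar at (402,291), the tin at (280,331) and the bearing at (350,210). I'll zoom in for exact pixels.

```bash
cat > h.py <<'E'
import numpy as np,cv2
from scipy.spatial.transform import Rotation as R
def cam(f):
    return R.from_euler('xyz',f["attitude"],degrees=True).as_matrix(),np.array(f["eye"]),240/np.tan(np.radians(f["fovy"]/2))
def back(f,u,v,z):
    M,e,k=cam(f);d=M@np.array([(u-f["cx"])/k,-(v-f["cy"])/k,-1]);return e+d*(z-e[2])/d[2]
def proj(f,p):
    M,e,k=cam(f);c=M.T@(np.array(p,float)-e);return np.array([f["cx"]-k*c[0]/c[2],f["cy"]+k*c[1]/c[2]])
E
python3 - <<'E'
from h import *
from workcell import env,eyes
f=eyes.grab_frame("top");im=f["image"]
cv2.imwrite("pics/c1.png",cv2.resize(im[190:350,230:430],None,fx=4,fy=3.75 if 0 else 4,interpolation=cv2.INTER_CUBIC)[:600])
g=eyes.grab_frame("scene")
print(proj(f,[574.5,0,213]),proj(g,[574.5,0,213]))
for n,u,v,z in[("dial",295,253,53.5),("ptr",296,227,53.5),("btn",350,284,55),("jar",402,291,70),("tin",280,331,22),("bear",350,210,14)]:
    p=back(f,u,v,z);print(n,p.round(1),proj(g,p).round(1))
E
```

```text
[104.02091876 173.9551983 ] [228.17734408  83.53282098]
dial [ 489.9 -256.9   53.5] [284.8 255.2]
ptr [ 532.2 -257.3   53.5] [307.2 243.8]
btn [ 442.4 -345.9   55. ] [296.4 301.6]
jar [ 432.6 -426.5   70. ] [329.9 331.9]
tin [ 365.1 -235.2   22. ] [206.8 300.7]
bear [ 569.5 -346.6   14. ] [364.3 282.9]
```

View pics/c1.png

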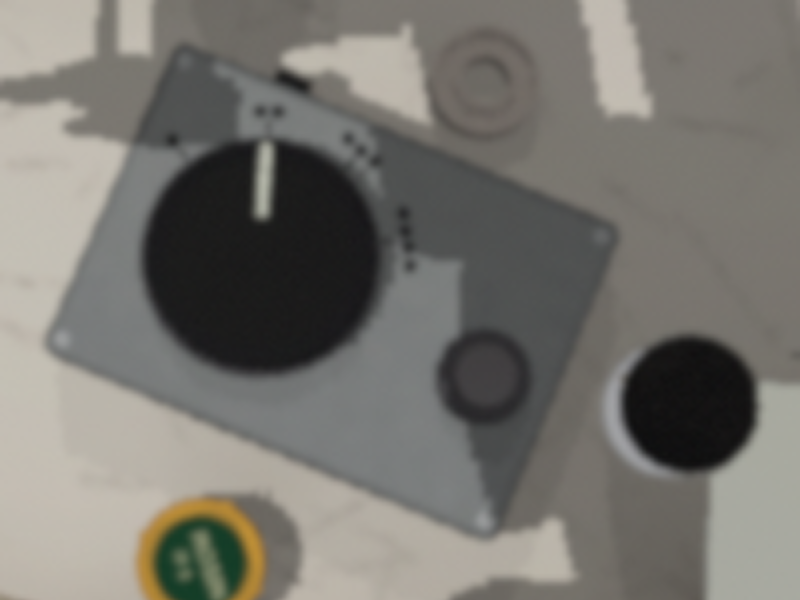

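The dial's pointer is at two dots, at crop (266,143), with the dial centre at crop (261,257). The button is at crop (484,376), and the box corners are at (183,45), (617,230), (490,535) and (48,345). I'll fit the pose, and start the closing transit over the dial meanwhile.

Run:
```python
from h import *
from workcell import env,eyes
f=eyes.grab_frame("top");g=eyes.grab_frame("scene")
P=lambda u,v,z:back(f,230+u/4,190+v/4,z)
C=np.array([P(*c,40) for c in[(183,45),(617,230),(490,535),(48,345)]])[:,:2]
L=np.array([[70,100],[70,-100],[-70,-100],[-70,100]])
c=C.mean(0);a=C-c;th=np.arctan2((L[:,0]*a[:,1]-L[:,1]*a[:,0]).sum(),(L*a).sum())
Rm=np.array([[np.cos(th),-np.sin(th)],[np.sin(th),np.cos(th)]])
print("box",c,np.degrees(th));print("resid",(a-L@Rm.T).round(1).tolist())
for n,l in[("dial",(0,32)),("btn",(-10,-70))]:print(n,c+Rm@l)
print("seen dial",P(261,257,53.5),"btn",P(484,376,58))
print("ptr ang box", np.degrees(np.arctan2(*(P(266,143,53.5)-P(261,257,53.5))[1::-1])-th), "expect 1dot 60 2dot 20")
im=g["image"][225:345,225:345+40];cv2.imwrite("pics/c2.png",cv2.resize(im,None,fx=5,fy=5,interpolation=cv2.INTER_CUBIC))
```

```text
box [ 477.88035897 -286.92986105] -21.873377926218375
resid [[-3.8, -2.0], [-1.6, 3.9], [4.1, 1.8], [1.3, -3.8]]
dial [ 489.80217112 -257.23355834]
btn [ 442.52130028 -348.16495694]
seen dial [ 487.93026212 -257.34185402   53.5       ] btn [ 442.23659119 -347.27952383   58.        ]
ptr ang box 21.032916419057628 expect 1dot 60 2dot 20
```

View pics/c2.png

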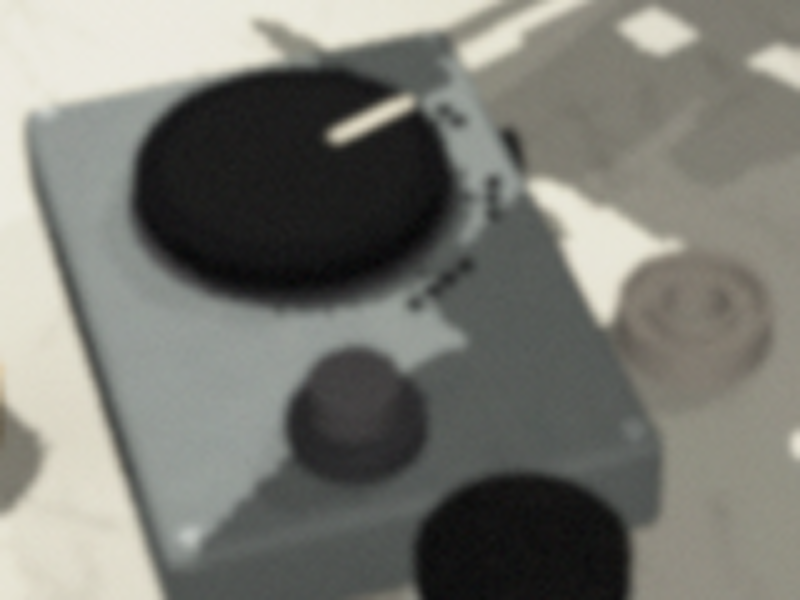

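>>> {"fn": "send_rows", "kwargs": {"targets": "-0.04 -0.02 0 0 0 0 0;-0.08 -0.04 0 0 0 0 0;-0.12 -0.06 0 0 0 0 0;-0.155 -0.08 0 0 0 0 0;-0.19 -0.087 0.02 0 0 0 0;-0.225 -0.087 0.045 0 0 0 0;-0.255 -0.087 0.07 0 0 0 0;-0.28 -0.087 0.09 0 0 0 0;-0.285 -0.087 0.11 0 0 0 0;-0.285 -0.087 0.12 0 0 0 0;-0.285 -0.087 0.12 0 0 0 0;-0.285 -0.087 0.12 0 0 0 0"}}

```text
time_s: 1.3
ee_pos: [488.1, -284.3, 94.1]
ee_rot: [-180.0, -0.0, 90.0]
force: [-0.0, 0.1, 0.1]
gripper_width: 14.2
gripper_force: 0.0
```

The crop shows the cap, centred at (355,378), standing well above its housing, so its top is about 56 mm up. Next I descend onto the dial.

>>> {"fn": "send_rows", "kwargs": {"targets": "0 0 0.012 0 0 0 0;0 0 0.024 0 0 0 0;0 0 0.032 0 0 0 0;0 0 0.036 0 0 0 0;0 0 0.038 0 0 0 0;0 0 0.040 0 0 0 0;0 0 0.041 0 0 0 0;0 0 0.042 0 0 0 0;0 0 0.042 0 0 0 0"}}

```text
time_s: 2.05
ee_pos: [488.5, -285.0, 52.6]
ee_rot: [179.9, 0.0, 90.0]
force: [0.6, 1.7, 2.8]
gripper_width: 0.3
gripper_force: 1.5
```

>>> {"fn": "send_rows", "kwargs": {"targets": "0 0 0.001 0 0 0 0;0 0 0.002 0 0 0 0;0 0 0.003 0 0 0 0;0 0 0.003 0 0 0 0"}}

```text
time_s: 2.38
ee_pos: [488.5, -285.1, 50.1]
ee_rot: [179.9, 0.0, 90.0]
force: [-0.6, 1.9, 9.1]
gripper_width: 0.5
gripper_force: 4.5
```

>>> {"fn": "send_rows", "kwargs": {"targets": "0.0001 -0.0020 0 0 0 4 0;0.0003 -0.0039 0 0 0 8 0;0.0006 -0.0058 0 0 0 12 0;0.0011 -0.0077 0 0 0 16 0;0.0017 -0.0096 0 0 0 20 0;0.0024 -0.0114 0 0 0 24 0;0.0033 -0.0131 0 0 0 28 0;0.0043 -0.0148 0 0 0 32 0;0.0053 -0.0165 0 0 0 36 0;0.0066 -0.0180 0 0 0 40 0;0.0066 -0.0180 0 0 0 40 0;0.0066 -0.0180 0 0 0 40 0"}}

```text
time_s: 3.38
ee_pos: [470.5, -279.8, 50.4]
ee_rot: [179.8, 0.1, 50.0]
force: [-2.3, -2.2, 8.8]
gripper_width: 0.7
gripper_force: 4.2
```

Run:
```python
from h import *
from workcell import env,eyes
g=eyes.grab_frame("scene");t=eyes.grab_frame("top")
a=cv2.resize(g["image"][225:345,225:345],None,fx=3.3,fy=3.3);b=cv2.resize(t["image"][190:330,240:380],a.shape[1::-1])
cv2.imwrite("pics/c3.png",np.hstack([a,b]))
```

```text
(no output)
```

View pics/c3.png

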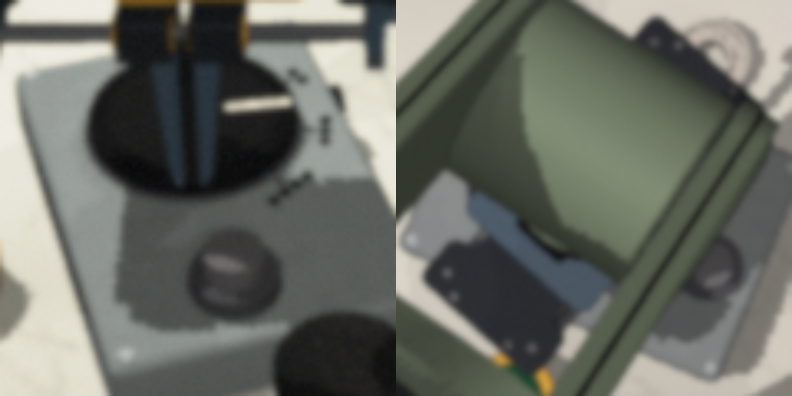

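The pointer tip is at scene pixel (313.5,255.6), part of the way round. I'll work out its angle.

Run:
```python
from h import *
from workcell import env,eyes
g=eyes.grab_frame("scene")
for u,v,z in[(225+410/5,225+100/5,53.5),(313.5,255.6,50)]:
    p=back(g,u,v,z);print(p,1.05-(np.arctan2(p[1]+257.3,p[0]-489)+np.radians(21.9)))
for d in(.7,.9,1.0,1.1,1.2,1.4):
    a=1.05-d-np.radians(21.9);print(d,proj(g,[489+45*np.cos(a),-257.3+45*np.sin(a),50]))
```

```text
[ 530.07891156 -259.41126522   53.5       ] 0.7191230666122066
[ 524.47964086 -281.76336555   50.        ] 1.271419988757755
0.7 [308.7641091  245.53641701]
0.9 [311.85276971 248.70578428]
1.0 [313.01762415 250.44338307]
1.1 [313.9101162  252.26262874]
1.2 [314.518424   254.14687226]
1.4 [314.84759349 258.03875727]
```

The dial is at about 1.27 rad, already past the hump. I'll drag it another 6° and then lift straight up.

>>> {"fn": "send_rows", "kwargs": {"targets": "0.0001 -0.0015 0 0 0 3 0;0.0002 -0.0029 0 0 0 6 0;0.0002 -0.0029 0 0 0 6 0;0.0002 -0.0029 -0.003 0 0 6 0;0.0002 -0.0029 -0.007 0 0 6 0;0.0002 -0.0029 -0.020 0 0 6 0;0.0002 -0.0029 -0.050 0 0 6 0;0.0002 -0.0029 -0.060 0 0 6 0;0.0002 -0.0029 -0.060 0 0 6 0"}}

```text
time_s: 4.28
ee_pos: [469.7, -277.5, 111.5]
ee_rot: [179.6, -0.1, 44.0]
force: [-0.5, -1.0, -0.3]
gripper_width: 0.3
gripper_force: 0.0
```

Run:
```python
from h import *
from workcell import env,eyes
print(env.state()["ee_pos"],env.state()["force"])
g=eyes.grab_frame("scene")
for d in (1.3,1.4,1.5):
    a=1.05-d-np.radians(21.9);print(d,((proj(g,[489+45*np.cos(a),-257.3+45*np.sin(a),53.5])-225)*5).round())
cv2.imwrite("pics/c4.png",cv2.resize(g["image"][225:345,225:385],None,fx=5,fy=5,interpolation=cv2.INTER_CUBIC))
```

```text
[ 469.72155141 -277.54337406  111.4898387 ] [-0.52341425 -1.0278043  -0.29173146]
1.3 [449. 146.]
1.4 [449. 156.]
1.5 [448. 166.]
```

View pics/c4.png

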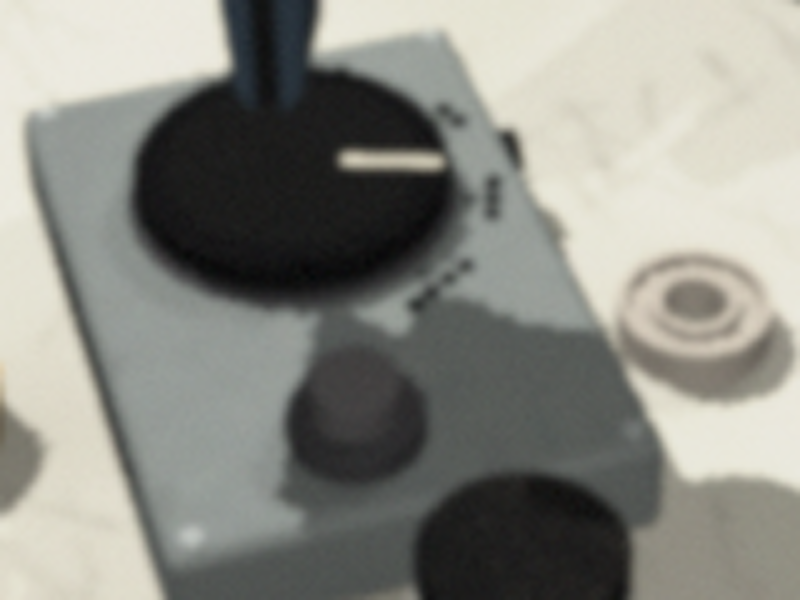

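The pointer tip is at (443,160), which matches 1.40 (three dots), and the box hasn't moved. Next is the button.

>>> {"fn": "send_rows", "kwargs": {"targets": "-0.025 0.011 0 0 0 0 0;-0.050 0.023 0 0 0 0 0;-0.068 0.0314 0 0 0 0 0;-0.068 0.0314 0.015 0 0 0 0;-0.068 0.0314 0.030 0 0 0 0;-0.068 0.0314 0.042 0 0 0 0;-0.068 0.0314 0.047 0 0 0 0;-0.068 0.0314 0.049 0 0 0 0;-0.068 0.0314 0.051 0 0 0 0;-0.068 0.0314 0.053 0 0 0 0;-0.068 0.0314 0.053 0 0 0 0"}}

```text
time_s: 5.25
ee_pos: [440.4, -345.8, 56.5]
ee_rot: [-179.9, 0.0, 44.0]
force: [-2.4, 1.8, 5.1]
gripper_width: 0.3
gripper_force: 2.3
```

>>> {"fn": "send_rows", "kwargs": {"targets": "0 0 0.001 0 0 0 0;0 0 0.002 0 0 0 0;0 0 0.002 0 0 0 0"}}

```text
time_s: 5.5
ee_pos: [440.6, -345.9, 56.1]
ee_rot: [180.0, 0.0, 44.0]
force: [-5.6, 2.6, 13.9]
gripper_width: 0.7
gripper_force: 6.9
```

It has hit a hard stop at 56 mm, so I'll look at whether the cap is really down.

Run:
```python
from h import *
from workcell import env,eyes
g=eyes.grab_frame("scene")
print(env.state()["force"],env.state()["torque"],proj(g,[440.6,-345.9,56.1]))
for z in(52,54,56,58,60,62,64): print(z,proj(g,[442.4,-347.5,z]))
cv2.imwrite("pics/c5.png",cv2.resize(g["image"][225:345,225:385],None,fx=5,fy=5,interpolation=cv2.INTER_CUBIC))
```

```text
[-5.29217257  3.02037829 13.54093708] [0.59458906 1.05245702 0.03001627] [295.31161572 301.64347026]
52 [297.18588519 303.85809753]
54 [297.14508442 302.79787573]
56 [297.10415348 301.73427121]
58 [297.06309173 300.66726776]
60 [297.02189856 299.59684906]
62 [296.98057332 298.5229987 ]
64 [296.93911538 297.44570013]
```

View pics/c5.png

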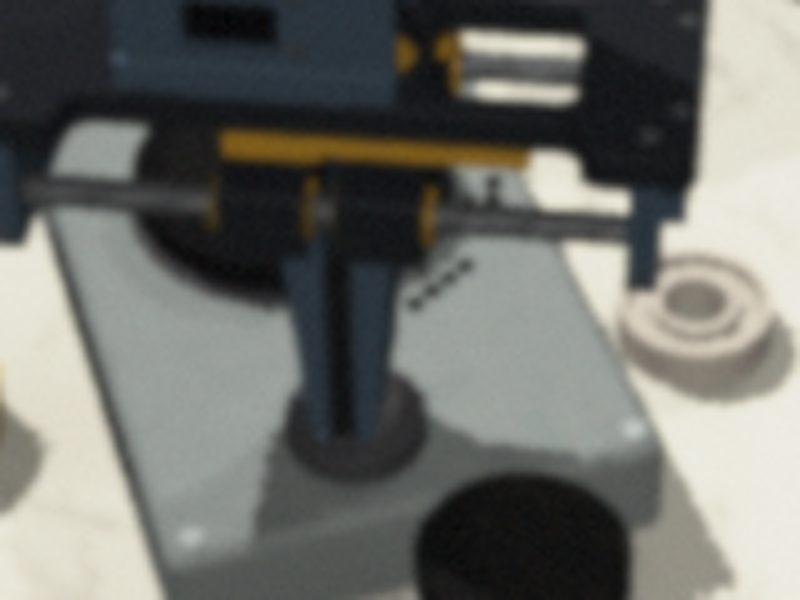

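The fingertips cover the cap. The 5 N reading just before the hard stop suggests the cap is fully pressed. I'll retract slowly and watch whether the spring follows the finger up.

>>> {"fn": "send_rows", "kwargs": {"targets": "0 0 -0.001 0 0 0 0;0 0 -0.002 0 0 0 0;0 0 -0.003 0 0 0 0;0 0 -0.003 0 0 0 0"}}

```text
time_s: 5.88
ee_pos: [441.0, -346.1, 57.6]
ee_rot: [180.0, -0.0, 44.0]
force: [-2.8, 1.0, 4.0]
gripper_width: 0.3
gripper_force: 2.0
```

>>> {"fn": "send_rows", "kwargs": {"targets": "0 0 -0.001 0 0 0 0;0 0 -0.002 0 0 0 0;0 0 -0.002 0 0 0 0"}}

```text
time_s: 6.13
ee_pos: [441.1, -346.2, 59.1]
ee_rot: [180.0, -0.0, 44.0]
force: [-2.6, 1.5, 3.5]
gripper_width: 0.2
gripper_force: 1.6
```

>>> {"fn": "send_rows", "kwargs": {"targets": "0 0 -0.001 0 0 0 0;0 0 -0.002 0 0 0 0;0 0 -0.002 0 0 0 0"}}

```text
time_s: 6.38
ee_pos: [441.2, -346.3, 61.1]
ee_rot: [180.0, -0.0, 44.0]
force: [-1.5, 1.3, 1.6]
gripper_width: 0.6
gripper_force: 1.0
```

The spring force tapers off from 56 to about 62 mm, so the button was fully pressed. Now I retreat and check.

>>> {"fn": "send_rows", "kwargs": {"targets": "0 0 -0.002 0 0 0 0;0 0 -0.005 0 0 0 0;0 0 -0.02 0 0 0 0;0 0 -0.05 0 0 0 0;0 0 -0.09 0 0 0 0;0 0 -0.13 0 0 0 0;0 0 -0.15 0 0 0 0;0 0 -0.15 0 0 0 0;0 0 -0.15 0 0 0 0"}}

```text
time_s: 7.13
ee_pos: [441.4, -346.8, 212.1]
ee_rot: [179.8, -0.0, 44.0]
force: [-1.1, -0.6, -0.8]
gripper_width: 0.2
gripper_force: 0.0
```

Run:
```python
from h import *
from workcell import env,eyes
g=eyes.grab_frame("scene")
print(env.state()["ee_pos"],env.state()["force"])
cv2.imwrite("pics/c6.png",cv2.resize(g["image"][225:385,185:385],None,fx=3.75,fy=3.75,interpolation=cv2.INTER_CUBIC))
```

```text
[ 440.548859   -346.05593665  210.44181705] [-0.91668313  0.43957906 -0.96544736]
```

View pics/c6.png

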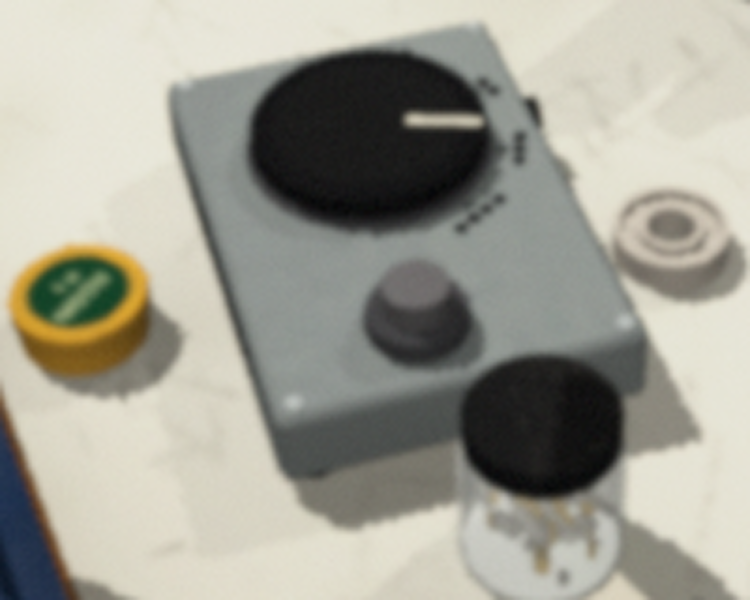

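The pointer tip at (483,122) is at three dots, the button is back up, and the box and its neighbours are where they were.

```bash
python3 -c "
from workcell import env
print(env.job_done())"
```

```text
the job is handed in; nothing more can be done
None
```

The dial sits at the three-dot mark, the start button was pressed fully and came back up, and the job is handed in at about 7 s of the 38 s; the box, tin, jar and bearing look unmoved in the final picture.

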